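Rock a jammed locating block out of its fixture

TASK

Slide the fixture's keeper fully back along its track by its post, so that its fork is off the locating block. The block is jammed between two sprung jaws and a straight pull would lift the fixture, so rock it by its neck side to side, first clearly toward the left jaw, then toward the right, and so on, easing it up until it frees. Finish still holding the block upright, its foot just clear above the jaws and cheeks (a few centimetres at most) over its nest, with the fixture still standing where it was and the things around it left alone.

Things in the scene. Friction and masses are not known exactly. Their poses are not given: they have to be found in the camera images.
- fixture: Loose, heavy (5 kg) steel fixture standing on the bench; base plate 200 (x) by 180 (y) by 20 mm high. Origin at the centre of its underside; x points from the nest toward the keeper (away from the robot, turned by up to 0.45 rad), z up. The keeper's rails at x = 22 to 98, y = +-25 to +-39 mm are 66 mm high. Pulling the block straight up lifts the fixture's near edge at about 30 N.
- nest (a point): Centre of the nest floor, at x = -45 mm, y = 0 and 20 mm up in the fixture's frame, axes as the fixture's; the seated block's foot rests here. Two fixed cheeks (tops 42 mm above the bench) stand 1.5 mm clear of the foot before and behind it (along x).
- keeper (a joint): Travel of the keeper along the fixture's +x, in m: 0 = closed, its fork over the block's shoulders, 0.055 = fully back at its stop; from 0.045 the block is uncovered. It slides with about 2 N of friction and stays where it is left. Starts at 0 to 0.012.
- keeper_post (a point): Point on the axis of the keeper's upright round steel post (18 mm diameter, free from 66 to 105 mm above the bench), 85 mm above the bench; 75 mm from the block's axis along the fixture's +x when the keeper is closed. It moves with the keeper.
- block_centre (a point): Centre, 51 mm above its foot, of the loose aluminium locating block (about 0.35 kg). Foot 50 (x) by 44 (y) by 30 mm high; above it a plain neck of 30 (x) by 24 (y) mm rises to 102 mm (122 mm above the bench when seated). Axes as the fixture's when seated; it rocks about x, toward the left (+y) and right (-y) jaw, and is free when its foot has risen about 14 mm.
- block_grip (a point): Point on the axis of the block's neck, 85 mm above its foot, a good place to pinch it from above.
- block: The same block; origin at the centre of the underside of its foot.
- tin: Bystander: green and white round tin, 69 mm across and 46 mm high, on the bench beside the fixture; origin at the centre of its underside.
- spanner: Bystander: steel spanner, 171 mm long, 8 mm thick, lying on the bench beside the fixture; origin at the centre of its underside.
- ferrule: Bystander: steel ferrule, a flanged tube 44 mm across and 55 mm high, standing on its flange on the bench; origin at the centre of its underside.
- jaw_noses (a point): Point midway between the two jaws, 14 mm above the nest floor, fixed in the fixture. From +y and -y round rubber noses press on the block's foot at this height with about 40 N each; they give up to 10 mm and close by 3 mm each once the block is out. Their spring housings are 47 mm high at y = +-54 to +-76 mm.
Mind the look-alikes: they are no part of the job. Of the things shaped like the block, the aluminium one is meant.

How it is judged:
By the outcome, as a careful person would: the job done as asked, in the order asked, and still so for the second after the job is handed in, while the arm keeps its last pose, push and grip.
It also fails if it takes over 48 s, if anything falls off the work surface, if the arm or the gripper's body presses on something with over 40 N, if the wrist force passes 120 N, or if a joint passes its speed limit or range.

ROBOT

A 6-joint arm with a two-finger parallel gripper is mounted at the origin on a cart in front of the work surface, level with it; the furniture and walls round the work are solid. World frame = base frame: x ahead of the robot, y to its left, z up, the work surface at z = 0. Lengths are in m, angles in rad, forces in N, time in s.
With the tool pointing down it reaches from about 0.375 to 0.925 m from the base axis. Payload 5.7 kg.
Tool frame: the origin (TCP) lies at the very end of the fingers, on their centre line; the grasp point (between the pads) lies tcp_to_grasp behind it (tcp_to_grasp is the distance from the TCP to the grasp point, in m); z points along the fingers, y is the direction in which the jaws open and shut (so a half turn about z gives the same grasp; the last joint's range is limited). The gripper opens to 88 mm and grips with 3 to 60 N. Pads are 20 mm wide; open, the fingers measure 115 mm over their backs; the gripper's body (75 mm by 178 mm) begins 61 mm behind the grasp point.
Start: joints at [-1.411, 0.359, 1.51, -0, 1.272, -0.115], TCP at [0.163, -0.577, 0.223] pointing down, gripper open.
Joint ranges: [-2.97, 2.97], [-1.01, 2.36], [0.21, 2.38], [-0.96, 4.11], [0.2, 2.71], [-2.98, 2.98]. Speed limits (rad/s): [2.39, 2.39, 3.14, 3.14, 3.14, 3.14].

INTERFACE

Orientations are given as a unit quaternion [x, y, z, w].
In Python, from station import * gives the robot as it stands.
- The arm moves only by the tool move_arm, never from a script. Its argument "motion" is one flat list of numbers, 6 for each row, row after row: the shift along the tool's x, y, z in cm, then the turn, a rotation vector about the tool's x, y, z in degrees. A call has 1 to 10 rows; each row shifts and turns the commanded pose from where the row before left it, along the tool's axes as they then stand; what a row does not reach is not made up. A row lasts 1/10 s, in which the tool goes at most 50 mm and 8.59 degrees, less where a joint would pass 70% of its speed; a pose out of reach is approached as far as the arm can. A call is refused whole if a number of a shift passes 5 or a number of a turn 8.59, either way. A call with a gripper value outside its range is refused whole. "hand" is the opening, from -1 (shut) to 1 (fully open), set as the call begins (left out, the last holds). The fingers move at their own pace and stop on an object; "grip_force" is the grip in N (left out, the last holds). Time passes only in rows, so rows that do not move let the fingers close. It gives the time, the measured TCP pose, the force and the opening at its end, in the units of the state.
- sense(): the state, without advancing time (a new reading comes with each control period).
- get_image(name): name is "scene" or "top" or "wrist"; returns (picture, depth): 480x640x3 uint8, blue, green, red; 480x640 float32, m along the optical axis (not along the pixel's ray), 0 where there is no reading.
- calibration(name): a dict with "fx", "fy", "cx", "cy" (pixels), "T" (4x4, takes a point from camera to world coordinates). Camera axes: x right, y down, z forward; pixel columns grow to the right and rows downward; lengths in m; the calibration is good to about 2 mm. A picture is of the moment at which its call begins: read the wrist's pose just before it. calibration takes no time and is no camera call; for the wrist camera it gives the pose at the moment of the call.
- hand_in(): hands the job in, once; it reports no verdict.
Trained networks look in the newest picture that a camera, given by its name, has taken for a name from the list of things; names that differ only in an ending like _2 or _b are one class to them, and where a whole thing is asked for, a point or a joint stands for the part that bears it (a point fixed in the world has none). Each returns a list of dicts, best first, with "score" (0 to 1); they miss things now and then, are a little off and sometimes report something else, mostly with a low value. They report only what shows in the picture. A call takes as long as a camera call. They do not tell look-alikes from the thing itself.
- find_in(camera, query): "bbox" ([left, top, width, height] in pixels, round what is visible of it).
- spot_point(camera, query): "xy" ([column, row] in pixels: a listed point, or the origin of a listed thing).
The state is a dict: "t": time; "qpos": joint angles; "joint_vel": joint speeds; "joint_torque": joint torques, N m; "tcp_pos": TCP position; "eef_rot": TCP orientation; "wrist_force": force on the tool from outside, world axes, zero at the start; "wrist_torque": the same for the moment, N m; "gripper_width": opening from 0.0 (shut) to 1.0 (fully open).
Only numpy, scipy, OpenCV 4.12 (cv2) and the standard library are available. Lean on these libraries where they do the work, as an engineer would, in place of code of your own. Each camera call takes 0.05 s, during which the arm holds its last target.

## Working session

There is one attempt and no reset: what is moved stays moved. The work goes in short steps, Python scripts to look and compute and a tool call to move; the robot and the scene stay as the last step left them, time stands still between calls to the robot, and variables do not carry over. Pictures are saved under pics/ and viewed, and the job is handed in when it is done.

Besides the shell and the picture viewer there is one more tool, called after ">>>" as name(argument=value, ...), one argument or row to a line, values as JSON. move_arm: Moves the arm, as the interface text tells. Its arguments: {"type":"object","properties":{"motion":{"type":"array","items":{"type":"number"}},"hand":{"type":"number"},"grip_force":{"type":"number"}},"required":["motion"]}

```bash
mkdir -p pics; ls; python3 - <<'E'
from station import *
import cv2
s=sense(); print(s)
for n in ["scene","top"]:
    im,d=get_image(n); cv2.imwrite(f"pics/{n}0.png",im)
    c=calibration(n); print(n,c)
    for q in ["fixture","block_grip","keeper_post","tin","spanner","ferrule","nest","block"]:
        print(q,[(round(r['score'],2),[round(v) for v in r['xy']]) for r in spot_point(n,q)][:4])
print(sense()['t'])
E
```

```text
pics
{'t': 0.0, 'qpos': array([-1.41111441e+00,  3.59506436e-01,  1.51144987e+00, -1.73331030e-05,
        1.27247238e+00, -1.15105180e-01]), 'joint_vel': array([ 1.28881818e-03, -2.02202256e-04,  1.25784320e-03,  9.38355846e-04,
       -2.65339695e-04, -7.23706984e-05]), 'joint_torque': array([-1.70977717e-03, -5.15386355e+01, -2.70723671e+01,  6.74295961e-02,
        3.49365582e-02, -1.28193406e-04]), 'tcp_pos': array([ 0.16267736, -0.57680296,  0.2218021 ]), 'eef_rot': array([ 9.90575577e-01,  1.36964167e-01, -2.87386406e-05, -9.17598941e-04]), 'wrist_force': array([-0.38061706, -0.25313724,  0.32539612]), 'wrist_torque': array([-0.02733523, -0.04686438,  0.04127398]), 'gripper_width': 0.9987403103415783}
scene {'fx': 570.5905008036066, 'fy': 570.5905008036066, 'cx': 319.66159059986967, 'cy': 232.55667047241784, 'T': array([[-0.86803067, -0.20894061,  0.45040713,  0.08651014],
       [-0.49641867,  0.34776157, -0.79538066,  0.78880676],
       [ 0.00955303, -0.91400531, -0.40558972,  0.50026352],
       [ 0.        ,  0.        ,  0.        ,  1.        ]])}
fixture [(0.69, [321, 
[... 364 characters left out ...]
.49196735724337, 'fy': 501.49196735724337, 'cx': 313.18227113508516, 'cy': 247.84059197229163, 'T': array([[ 0.02276432, -0.98721174,  0.15778075,  0.36918341],
       [-0.99954299, -0.02561438, -0.01605331,  0.04333967],
       [ 0.01988947, -0.1573432 , -0.98734367,  1.02653643],
       [ 0.        ,  0.        ,  0.        ,  1.        ]])}
fixture [(0.79, [310, 253])]
block_grip [(0.95, [320, 270]), (0.85, [273, 349]), (0.67, [209, 200])]
keeper_post [(0.96, [313, 235]), (0.6, [323, 276]), (0.53, [239, 263])]
tin []
spanner [(0.79, [385, 253])]
ferrule [(0.74, [387, 199])]
nest [(0.92, [321, 274])]
block [(0.98, [322, 276]), (0.93, [433, 224]), (0.81, [278, 346]), (0.68, [394, 347])]
0.9
```

View pics/scene0.png

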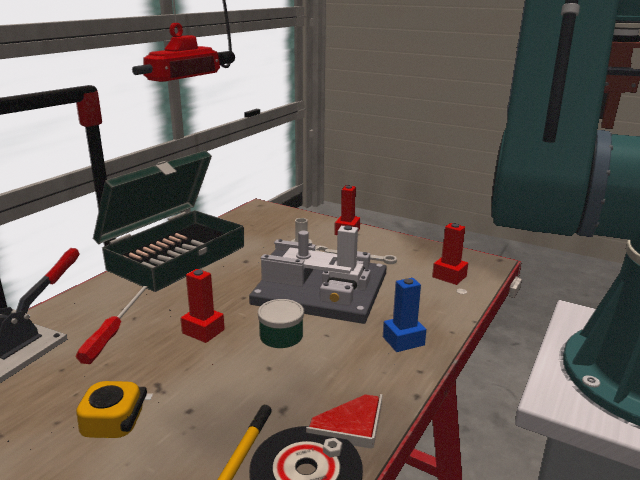

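View pics/top0.png

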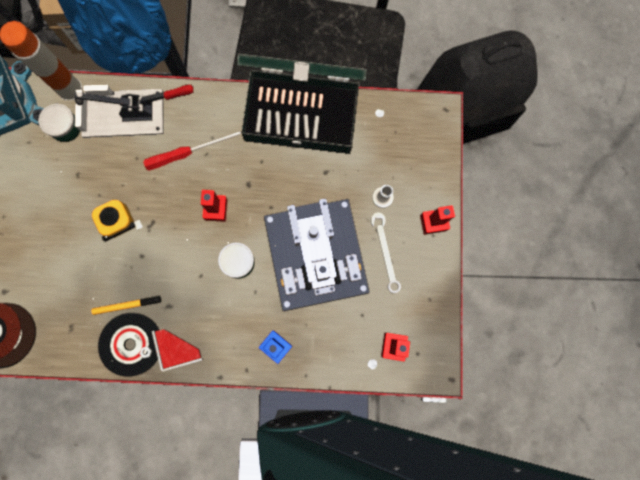

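The aluminium block stands in the fixture: top (322,270), scene (347,235). Its look-alikes are the red ones at top (213,206), (437,219) and (396,347), and the blue one at (275,347). None of those is bare metal or in the nest. Next I measure the fixture pose and enlarge a crop.

```bash
cat > h.py <<'E'
from station import *
import cv2, numpy as np
def cloud(n,d,c):
    v,u=np.mgrid[0:480,0:640]
    P=np.stack([(u-c['cx'])/c['fx']*d,(v-c['cy'])/c['fy']*d,d],-1)
    W=P@c['T'][:3,:3].T+c['T'][:3,3]; W[d==0]=np.nan
    return W
def ray(c,xy,z):
    r=c['T'][:3,:3]@np.array([(xy[0]-c['cx'])/c['fx'],(xy[1]-c['cy'])/c['fy'],1]); o=c['T'][:3,3]
    return o+r*(z-o[2])/r[2]
E
python3 - <<'E'
from h import *
im,d=get_image("top"); c=calibration("top"); np.save("top_d.npy",d)
W=cloud("top",d,c)
cv2.imwrite("pics/crop1.png",cv2.resize(im[190:320,230:420],None,fx=4,fy=4,interpolation=cv2.INTER_CUBIC))
x,y,z=W[...,0],W[...,1],W[...,2]
m=np.zeros((480,640),bool); m[195:315,260:375]=1
print("bench z",np.nanmedian(z[310:340,300:350]))
pl=m&(z>0.010)&(z<0.03)
pts=W[pl][:,:2].astype(np.float32); print(len(pts)); 
# drop strays
k=pl.astype(np.uint8); n,l,st,_=cv2.connectedComponentsWithStats(k); print(st[:,4][:8])
fx=m&(z>0.010); n,l,st,_=cv2.connectedComponentsWithStats(fx.astype(np.uint8)); i=1+st[1:,4].argmax()
pts=W[l==i][:,:2].astype(np.float32)
print("rect",cv2.minAreaRect(pts))
def blob(lo,hi,u0,u1,v0,v1):
    q=np.zeros_like(m); q[v0:v1,u0:u1]=1; q&=(z>lo)&(z<hi); p=W[q]; 
    vv,uu=np.nonzero(q); print(lo,hi,len(p),p.mean(0).round(4),np.ptp(p,axis=0).round(4),uu.mean(),vv.mean()); return p
p=blob(.115,.13,300,345,255,290); print(cv2.minAreaRect(p[:,:2].astype(np.float32)))
p=blob(.098,.112,295,330,220,250); print(cv2.minAreaRect(p[:,:2].astype(np.float32)))
p=blob(.060,.072,285,335,195,260); print(cv2.minAreaRect(p[:,:2].astype(np.float32)))
for q,h in [("nest",.02),("block_grip",.105),("keeper_post",.085),("fixture",0),("ferrule",0),("spanner",0),("block",.02)]:
    r=spot_point("top",q)
    if r: print(q,r[0]['xy'],ray(c,r[0]['xy'],h).round(4))
# tin
q=(z>.035)&(z<.06); q[:, :210]=0; q[:,262:]=0;q[:225]=0;q[285:]=0; print("tin",W[q].mean(0))
E
```

```text
bench z 0.0003801222802208848
4612
[302588   4600      3      3      1      2      2      1]
rect ((0.5194113850593567, 0.020712606608867645), (0.2000521719455719, 0.18024367094039917), 13.242752075195312)
0.115 0.13 216 [0.4751 0.0108 0.1231] [0.0333 0.0278 0.0129] 322.51851851851853 269.0509259259259
((0.47550535202026367, 0.01073225773870945), (0.03002166375517845, 0.023947352543473244), 12.802505493164062)
0.098 0.112 76 [0.5508 0.0284 0.1053] [0.017  0.0169 0.0094] 313.57894736842104 229.67105263157896
((0.5511983036994934, 0.02830081805586815), (0.016115674749016762, 0.017560383304953575), 27.30657958984375)
0.06 0.072 1063 [0.5594 0.0301 0.0644] [0.1214 0.0894 0.0117] 312.37629350893695 229.41580432737535
((0.5552834272384644, 0.029390530660748482), (0.12085624784231186, 0.07797972857952118), 13.002052307128906)
nest [321.3, 273.9] [0.4773 0.0094 0.02  ]
block_grip [317.4, 268.5] [0.478  0.0197 0.105 ]
keeper_post [312.9, 233.1] [0.5481 0.0292 0.085 ]
fixture [312.6, 252.0] [0.5245 0.0277 0.    ]
ferrule [385.5, 201.6] [ 0.636  -0.1237  0.    ]
spanner [385.7, 253.6] [ 0.525  -0.1241  0.    ]
block [272.8, 344.3] [0.3357 0.1021 0.02  ]
tin [0.49901427 0.17886384 0.04621297]
```

View pics/crop1.png

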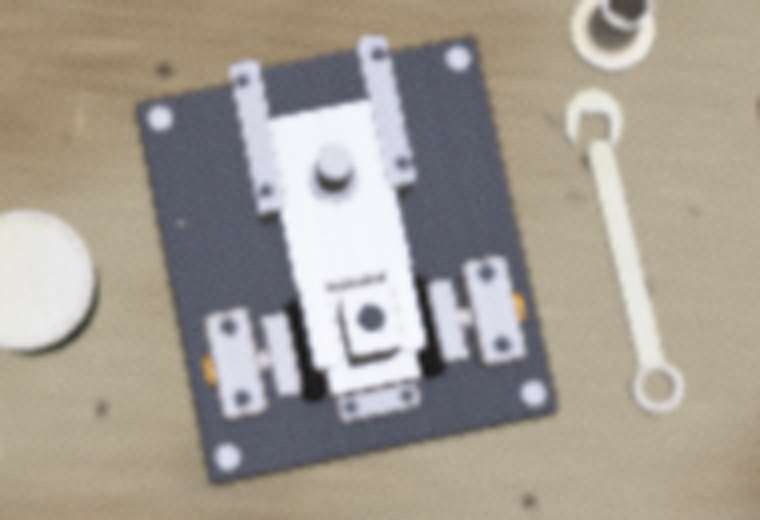

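```bash
cat >> h.py <<'E'
from scipy.spatial.transform import Rotation as R
YAW=np.deg2rad(13.1); CEN=np.array([.5194,.0207,0])
RF=R.from_euler('z',YAW); 
def fw(p): return RF.apply(p)+CEN
def toolR(tilt=0): # tilt>0: top of tool leans to fixture +y
    return RF*R.from_euler('x',-tilt)*R.from_euler('x',np.pi)
def delta(p0,R0,p1,R1):
    return (R0.inv().apply(p1-p0)*100).round(2),(np.rad2deg((R0.inv()*R1).as_rotvec())).round(2)
E
python3 - <<'E'
from h import *
import station
print({k:v for k,v in vars(station).items() if isinstance(v,(int,float))})
s=sense(); p0=s['tcp_pos'];R0=R.from_quat(s['eef_rot'])
print(toolR().as_matrix().round(3))
print(delta(p0,R0,fw([.033,0,.17]),toolR()))
d=np.load("top_d.npy");W=cloud("top",d,calibration("top")); L=RF.inv().apply((W-CEN).reshape(-1,3)).reshape(W.shape)*1000
def med(x0,x1,y0,y1):
    q=(L[...,0]>x0)&(L[...,0]<x1)&(L[...,1]>y0)&(L[...,1]<y1); print(x0,x1,y0,y1,q.sum(),np.percentile(L[...,2][q],[5,50,95]).round(1))
med(-20,15,-8,8);med(45,60,-8,8);med(-40,-20,-30,-20);med(-72,-62,-8,8);med(25,95,-38,-26)
E
```

```text
{'tcp_to_grasp': 0.0187}
[[ 0.974  0.227  0.   ]
 [ 0.227 -0.974 -0.   ]
 [ 0.     0.    -1.   ]]
(array([ 53.85, -47.74,   5.27]), array([-0.01, -0.  ,  2.65]))
-20 15 -8 8 151 [40.8 59.5 62.6]
45 60 -8 8 43 [57.7 60.1 63.4]
-40 -20 -30 -20 46 [40.7 58.8 62.4]
-72 -62 -8 8 44 [27.8 49.6 52.4]
25 95 -38 -26 212 [63.8 67.3 70.2]
```

>>> move_arm(
  motion=[3.8,-3.4,0,0,0,0.26,3.8,-3.4,0,0,0,0.26,3.8,-3.4,0,0,0,0.26,3.8,-3.4,0,0,0,0.26,3.8,-3.4,0,0,0,0.26,3.8,-3.4,0,0,0,0.26,3.8,-3.4,0,0,0,0.26,3.8,-3.4,0,0,0,0.26,3.8,-3.4,0,0,0,0.26,3.8,-3.4,0,0,0,0.26],
  hand=0,
  grip_force=8,
)

```text
t: 2.3
tcp_pos: [0.4404, -0.1593, 0.223]
eef_rot: [0.993, 0.114, 0.0, 0.0]
wrist_force: [0.3, -0.9, 0.4]
gripper_width: 0.497
```

>>> move_arm(
  motion=[3.8,-3.4,0,0,0,0,3.8,-3.4,0,0,0,0,3.8,-3.4,0,0,0,0,2,-2,0,0,0,0,0,0,0,0,0,0,0,0,0,0,0,0],
)

```text
t: 2.9
tcp_pos: [0.5403, -0.014, 0.2225]
eef_rot: [0.993, 0.115, -0.0, 0.0]
wrist_force: [-0.5, -0.4, 0.1]
gripper_width: 0.499
```

```bash
python3 - <<'E'
from h import *
s=sense(); p0=s['tcp_pos'];R0=R.from_quat(s['eef_rot'])
print(s['t'],p0,s['gripper_width'],s['wrist_force'])
c=calibration("wrist")
im,d=get_image("wrist"); cv2.imwrite("pics/w1.png",im)
W=cloud("wrist",d,c); L=RF.inv().apply((W-CEN).reshape(-1,3)).reshape(W.shape)*1000
q=(L[...,2]>97)&(L[...,2]<112)&(abs(L[...,1])<20)&(L[...,0]>10)&(L[...,0]<70); print(q.sum(),L[q].mean(0) if q.any() else 0, L[q].min(0),L[q].max(0))
q=(L[...,2]>115)&(L[...,2]<130)&(abs(L[...,1])<30)&(L[...,0]>-80)&(L[...,0]<0); print(q.sum(),L[q].mean(0) if q.any() else 0,L[q].min(0),L[q].max(0))
for n in ["keeper_post","block_grip"]:
    r=spot_point("wrist",n); print(n,[(round(a['score'],2),a['xy'],(RF.inv().apply(ray(c,a['xy'],.085 if n[0]=='k' else .105)-CEN)*1000).round(1)) for a in r[:2]])
print(delta(p0,R0,fw([.033,0,.072]),toolR()))
E
```

```text
2.9 [ 0.54030256 -0.01398093  0.22246769] 0.49908583886792646 [-0.52598814 -0.40397995  0.14434339]
507 [ 33.51219073  -2.40689537 104.11130629] [ 23.9008547  -10.77813388  97.25866497] [ 41.91485665   6.27242303 106.49479166]
643 [-43.75088897  -8.85235233 121.39609805] [-59.86556354 -13.99902597 115.02341566] [-29.49248352  -0.81542228 125.77060295]
keeper_post [(0.64, [265.0, 204.6], array([33.3, -1.5, 85. ]))]
block_grip [(0.86, [263.2, 315.8], array([-4.78e+01, -1.00e-01,  1.05e+02])), (0.73, [604.0, 227.8], array([  20.7, -244.2,  105. ]))]
(array([ 2.07, -3.85, 15.04]), array([0.01, 0.05, 0.15]))
```

View pics/w1.png

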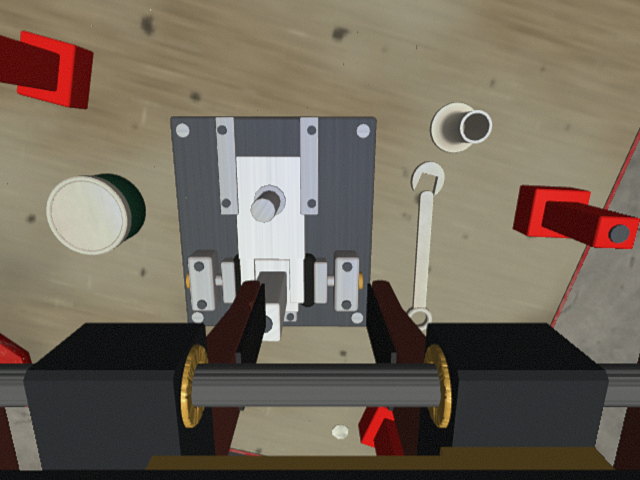

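The wrist view shows the fixture from above. The post is at (265,205), the aluminium neck at (270,310), the tin at left (95,213), and the spanner and ferrule at right. This agrees with the top camera to about 2 mm, so I descend on the post.

>>> move_arm(
  motion=[1.0,-1.9,0,0,0,0,1.0,-1.9,0,0,0,0.1,0,0,4,0,0,0,0,0,4,0,0,0,0,0,3.5,0,0,0,0,0,2.5,0,0,0,0,0,1.0,0,0,0,0,0,0,0,0,0,0,0,0,0,0,0],
)

```text
t: 3.95
tcp_pos: [0.5522, 0.0267, 0.0737]
eef_rot: [0.994, 0.113, 0.001, 0.0]
wrist_force: [0.3, 0.1, -0.3]
gripper_width: 0.502
```

>>> move_arm(
  motion=[0,0,0,0,0,0,0,0,0,0,0,0,0,0,0,0,0,0,0,0,0,0,0,0,0,0,0,0,0,0],
  hand=-1,
  grip_force=8,
)

```text
t: 4.45
tcp_pos: [0.5519, 0.0272, 0.0733]
eef_rot: [0.994, 0.114, 0.001, 0.0]
wrist_force: [-0.9, -1.2, 4.2]
gripper_width: 0.201
```

>>> move_arm(
  motion=[0.6,0,0,0,0,0,0.6,0,0,0,0,0,0.6,0,0,0,0,0,0.6,0,0,0,0,0,0.6,0,0,0,0,0,0.6,0,0,0,0,0,0.6,0,0,0,0,0,0.6,0,0,0,0,0,0.2,0,0,0,0,0,0,0,0,0,0,0],
)

```text
t: 5.45
tcp_pos: [0.601, 0.0386, 0.0733]
eef_rot: [0.994, 0.114, 0.001, 0.0]
wrist_force: [-0.9, -1.4, 4.6]
gripper_width: 0.201
```

>>> move_arm(
  motion=[0.1,0,0,0,0,0,0.1,0,0,0,0,0,0.1,0,0,0,0,0,0,0,0,0,0,0],
)

```text
t: 5.85
tcp_pos: [0.6026, 0.039, 0.0733]
eef_rot: [0.994, 0.114, -0.0, 0.0]
wrist_force: [-2.4, -1.8, 8.1]
gripper_width: 0.201
```

>>> move_arm(
  motion=[0.1,0,0,0,0,0,0.1,0,0,0,0,0,0,0,0,0,0,0],
)

```text
t: 6.15
tcp_pos: [0.603, 0.0391, 0.073]
eef_rot: [0.993, 0.114, -0.002, 0.0]
wrist_force: [-5.7, -2.6, 9.8]
gripper_width: 0.203
```

>>> move_arm(
  motion=[-0.3,0,0,0,0,0,0,0,0,0,0,0,0,0,0,0,0,0,0,0,-2,0,0,0,0,0,-4,0,0,0,0,0,-4,0,0,0,-3,0,0,0,0,0,-3,0,0,0,0,0,0,0,0,0,0,0,0,0,0,0,0,0],
  hand=0,
)

```text
t: 7.15
tcp_pos: [0.5436, 0.0256, 0.1729]
eef_rot: [0.994, 0.113, 0.0, -0.0]
wrist_force: [-0.4, 0.4, 0.9]
gripper_width: 0.5
```

```bash
python3 - <<'E'
from h import *
s=sense(); p0=s['tcp_pos'];R0=R.from_quat(s['eef_rot'])
print(s['t'],p0,s['gripper_width'],s['wrist_force'])
c=calibration("wrist")
im,d=get_image("wrist"); cv2.imwrite("pics/w2.png",im)
W=cloud("wrist",d,c); L=RF.inv().apply((W-CEN).reshape(-1,3)).reshape(W.shape)*1000
q=(L[...,2]>97)&(L[...,2]<112)&(abs(L[...,1])<20)&(L[...,0]>60)&(L[...,0]<120); print(q.sum(),(L[q].min(0)+L[q].max(0))/2 if q.any() else 0)
im,d=get_image("top"); c=calibration("top"); cv2.imwrite("pics/t2.png",cv2.resize(im[190:320,230:420],None,fx=4,fy=4))
W=cloud("top",d,c)
m=np.zeros((480,640),bool); m[195:315,260:375]=1
z=W[...,2];fx=m&(z>0.010)&(z<.03); print(cv2.minAreaRect(W[fx][:,:2].astype(np.float32)))
print(delta(p0,R0,fw([-.045,0,.086]),toolR()))
E
```

```text
7.15 [0.54358715 0.02560144 0.1728552 ] 0.49969838854871945 [-0.39246172  0.39356606  0.90344927]
783 [ 84.8486481   -1.84327585 103.601841  ]
((0.519111156463623, 0.021047770977020264), (0.1971963495016098, 0.18063439428806305), 11.446537017822266)
(array([-6.97, -0.06,  8.68]), array([-0.01, -0.04, -0.07]))
```

View pics/w2.png

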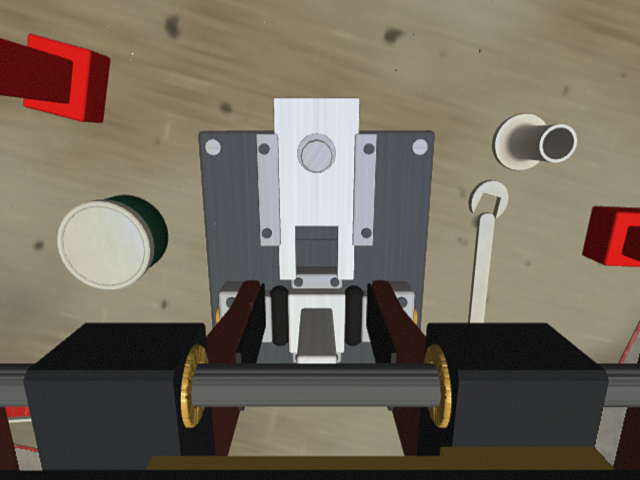

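View pics/t2.png

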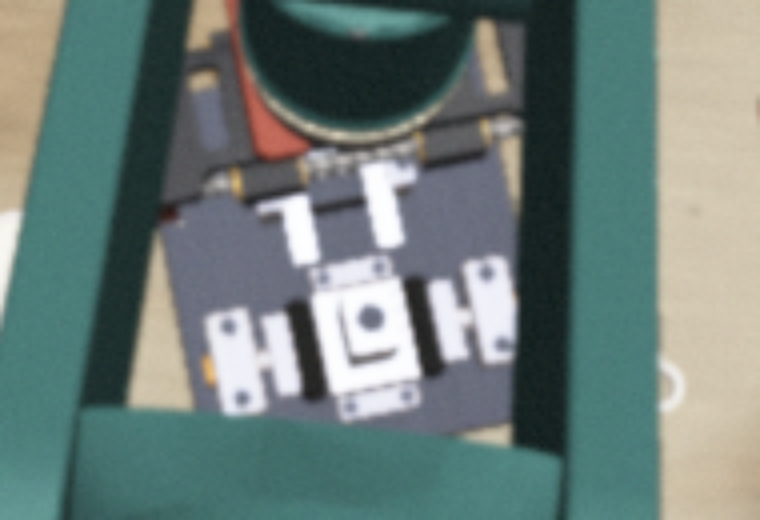

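The wrist view shows the keeper at its stop: post at (316,152), fork end at row 280, clear of the shoulders. In the top crop the block at (365,330) is uncovered and the jaws are where they were. Next I go to the neck.

>>> move_arm(
  motion=[-2.5,0,0,0,0,0,-2.5,0,0,0,0,0,-2.0,0,0,0,0,0,0,0,3,0,0,0,0,0,3,0,0,0,0,0,2,0,0,0,0,0,0.7,0,0,0,0,0,0,0,0,0,0,0,0,0,0,0],
)

```text
t: 8.15
tcp_pos: [0.4765, 0.0097, 0.0862]
eef_rot: [0.994, 0.114, 0.001, 0.0]
wrist_force: [-0.9, -0.5, 0.3]
gripper_width: 0.502
```

>>> move_arm(
  motion=[0,0,0,0,0,0,0,0,0,0,0,0,0,0,0,0,0,0,0,0,0,0,0,0],
  hand=-1,
  grip_force=10,
)

```text
t: 8.55
tcp_pos: [0.476, 0.0095, 0.0864]
eef_rot: [0.994, 0.114, 0.001, 0.0]
wrist_force: [-1.3, -0.8, 4.8]
gripper_width: 0.275
```

```bash
cat >> h.py <<'E'
def rot(t): return np.array([[np.cos(t),np.sin(t)],[-np.sin(t),np.cos(t)]]) # (y,z), tilt>0 leans +y
def rockplan(seq, yp, n=4, o=np.array([0.,20.]), th=0.):
    """seq of target tilts deg; pivot at y=+-yp (centre frame), z=34"""
    out=[(o.copy(),th)]
    for T in seq:
        T=np.deg2rad(T); sgn=np.sign(T-th); pv=np.array([sgn*yp,34.])
        o0,t0=o,th
        for k in range(1,n+1):
            t=t0+(T-t0)*k/n
            o=pv+rot(t-t0)@(o0-pv); out.append((o.copy(),t))
        th=T
    return out
def show(plan,n=4):
    prev=None
    for i,(o,t) in enumerate(plan):
        g=o+rot(t)@np.array([0,66.]); p=np.array([0,g[0],g[1]])/1000; Rr=R.from_euler('x',-t)*R.from_euler('x',np.pi)
        if prev is not None: 
            a,b=delta(prev[0],prev[1],p,Rr); print(i,"foot",o.round(1),"tilt",np.rad2deg(t).round(1),a,b)
        prev=(p,Rr)
E
python3 - <<'E'
from h import *
show(rockplan([6,-6,6,-6,6],17,4),4)
s=sense();print(RF.inv().apply(s['tcp_pos']-CEN)*1000)
E
```

```text
1 foot [-0.4 20.4] tilt 1.5 [ 0.   -0.14 -0.04] [-1.5  0.   0. ]
2 foot [-0.7 20.9] tilt 3.0 [ 0.   -0.14 -0.04] [-1.5  0.   0. ]
3 foot [-1.  21.4] tilt 4.5 [ 0.   -0.14 -0.04] [-1.5  0.   0. ]
4 foot [-1.4 21.9] tilt 6.0 [ 0.   -0.14 -0.04] [-1.5  0.   0. ]
5 foot [-0.8 22.7] tilt 3.0 [ 0.    0.29 -0.08] [3. 0. 0.]
6 foot [-0.2 23.6] tilt 0.0 [ 0.    0.29 -0.08] [3. 0. 0.]
7 foot [ 0.3 24.4] tilt -3.0 [ 0.    0.29 -0.08] [3. 0. 0.]
8 foot [ 0.8 25.4] tilt -6.0 [ 0.    0.29 -0.08] [3. 0. 0.]
9 foot [ 0.4 26.2] tilt -3.0 [ 0.   -0.31 -0.08] [-3.  0.  0.]
10 foot [ 0.  27.1] tilt 0.0 [ 0.   -0.31 -0.08] [-3.  0.  0.]
11 foot [-0.3 28. ] tilt 3.0 [ 0.   -0.31 -0.08] [-3.  0.  0.]
12 foot [-0.6 28.9] tilt 6.0 [ 0.   -0.31 -0.08] [-3.  0.  0.]
13 foot [-0.4 29.8] tilt 3.0 [ 0.    0.33 -0.08] [3. 0. 0.]
14 foot [-0.2 30.7] tilt 0.0 [ 0.    0.33 -0.08] [3. 0. 0.]
15 foot [-0.  31.5] tilt -3.0 [ 0.    0.33 -0.08] [3. 0. 0.]
16 foot [ 0.1 32.4] tilt -6.0 [ 0.    0.33 -0.08] [3. 0. 0.]
17 foot [ 0.  33.3] tilt -3.0 [ 0.   -0.35 -0.08] [-3.  0.  0.]
18 foot [ 0.  34.2] tilt 0.0 [ 0.   -0.35 -0.08] [-3.  0.  0.]
19 foot [ 0.  35.1] tilt 3.0 [ 0.   -0.35 -0.08] [-3.  0.  0.]
20 foot [ 0.1 36. ] tilt 6.0 [ 0.   -0.35 -0.08] [-3.  0.  0.]
[-44.79132986  -1.02970467  86.35271487]
```

>>> move_arm(
  motion=[0,0,0,0,0,0,0,0,0,0,0,0,0,0,0,0,0,0],
  hand=-1,
  grip_force=50,
)

```text
t: 8.85
tcp_pos: [0.476, 0.0095, 0.0864]
eef_rot: [0.994, 0.114, 0.001, 0.0]
wrist_force: [-0.6, -0.7, 6.6]
gripper_width: 0.27
```

>>> move_arm(
  motion=[0,-0.14,-0.04,-1.5,0,0,0,-0.14,-0.04,-1.5,0,0,0,0,0,0,0,0],
)

```text
t: 9.15
tcp_pos: [0.4752, 0.0129, 0.0873]
eef_rot: [0.993, 0.114, 0.004, 0.026]
wrist_force: [-1.4, -1.7, 8.8]
gripper_width: 0.272
```

>>> move_arm(
  motion=[0,-0.14,-0.04,-1.5,0,0,0,-0.14,-0.04,-1.5,0,0,0,0,0,0,0,0],
)

```text
t: 9.45
tcp_pos: [0.4746, 0.0158, 0.0882]
eef_rot: [0.992, 0.114, 0.007, 0.052]
wrist_force: [-1.5, -1.6, 13.2]
gripper_width: 0.272
```

>>> move_arm(
  motion=[0,0.29,-0.1,3,0,0,0,0.29,-0.1,3,0,0,0,0,0,0,0,0],
)

```text
t: 9.75
tcp_pos: [0.476, 0.009, 0.0898]
eef_rot: [0.994, 0.112, 0.0, -0.001]
wrist_force: [0.7, 2.5, 4.4]
gripper_width: 0.27
```

>>> move_arm(
  motion=[0,0.29,-0.1,3,0,0,0,0.29,-0.1,3,0,0,0,0,0,0,0,0],
)

```text
t: 10.05
tcp_pos: [0.4773, 0.0034, 0.0913]
eef_rot: [0.992, 0.112, -0.006, -0.052]
wrist_force: [2.9, 1.1, 0.6]
gripper_width: 0.27
```

```bash
python3 - <<'E'
from h import *
s=sense(); print(s['t'],RF.inv().apply(s['tcp_pos']-CEN)*1000,RF.inv().apply(s['wrist_force']),RF.inv().apply(s['wrist_torque']), np.rad2deg((toolR().inv()*R.from_quat(s['eef_rot'])).as_rotvec()))
im,d=get_image("scene"); cv2.imwrite("pics/s3.png",cv2.resize(im[170:330,230:430],None,fx=4,fy=3.75))
E
```

```text
10.05 [-44.88269658  -7.30505522  91.31226177] [3.09091568 0.36362186 0.57070403] [ 0.44031252 -0.46827899  0.14719101] [6.00198369 0.03312258 0.21348864]
```

View pics/s3.png

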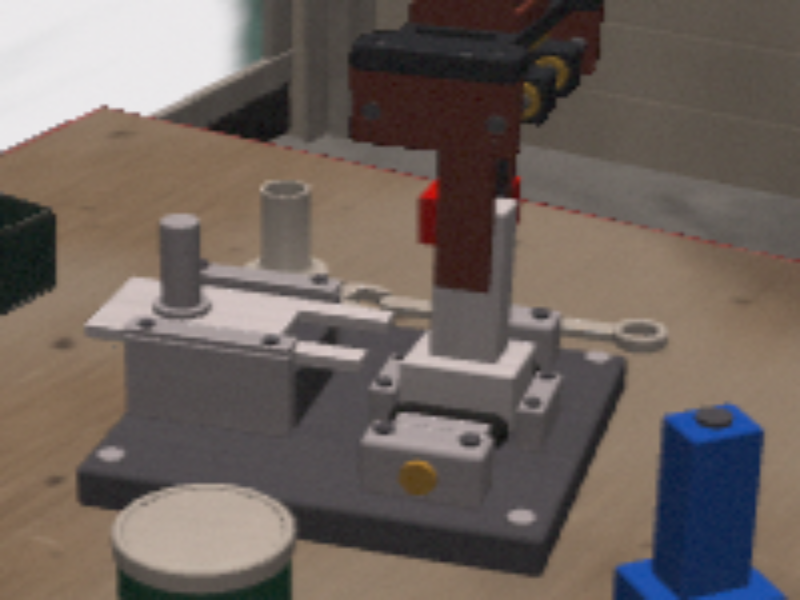

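The scene view shows the block tilted away from the camera (right) at (470,320) and raised, with the fixture flat on the bench. Forces are small, so I keep rocking.

>>> move_arm(
  motion=[0,-0.31,-0.1,-3,0,0,0,-0.31,-0.1,-3,0,0,0,0,0,0,0,0],
)

```text
t: 10.4
tcp_pos: [0.4755, 0.0108, 0.0938]
eef_rot: [0.993, 0.115, 0.001, 0.002]
wrist_force: [2.9, -5.0, -7.7]
gripper_width: 0.27
```

>>> move_arm(
  motion=[0,-0.31,-0.1,-3,0,0,0,-0.31,-0.1,-3,0,0,0,0,0,0,0,0],
)

```text
t: 10.7
tcp_pos: [0.4742, 0.0168, 0.0957]
eef_rot: [0.992, 0.115, 0.006, 0.053]
wrist_force: [2.9, -3.6, -6.6]
gripper_width: 0.271
```

```bash
cat > st.py <<'E'
from h import *
s=sense(); print(s['t'],RF.inv().apply(s['tcp_pos']-CEN)*1000,RF.inv().apply(s['wrist_force']),RF.inv().apply(s['wrist_torque']), np.rad2deg((toolR().inv()*R.from_quat(s['eef_rot'])).as_rotvec()))
E
python3 st.py
```

```text
10.7 [-44.94549081   6.45438375  95.68565411] [ 2.02591507 -4.1881161  -6.61480328] [-1.2488576  -0.59612925 -0.24018202] [-6.08762463  0.04068922 -0.11905474]
```

>>> move_arm(
  motion=[0,0.33,-0.09,3,0,0,0,0.33,-0.09,3,0,0,0,0,0,0,0,0],
)

```text
t: 11.0
tcp_pos: [0.4758, 0.009, 0.0981]
eef_rot: [0.994, 0.113, 0.0, -0.001]
wrist_force: [2.4, 1.9, -1.9]
gripper_width: 0.272
```

>>> move_arm(
  motion=[0,0.33,-0.09,3,0,0,0,0.33,-0.09,3,0,0,0,0,0,0,0,0],
)

```text
t: 11.3
tcp_pos: [0.4774, 0.0029, 0.1002]
eef_rot: [0.992, 0.112, -0.006, -0.053]
wrist_force: [0.5, 1.2, 4.8]
gripper_width: 0.267
```

```bash
python3 st.py
```

```text
11.3 [-44.97944675  -7.78452416 100.20577585] [0.78704438 1.08722346 4.79392285] [ 1.41101472 -0.41700855  0.27205001] [6.13474467 0.03518737 0.22475998]
```

>>> move_arm(
  motion=[0,-0.34,-0.09,-3,0,0,0,-0.34,-0.09,-3,0,0,0,0,0,0,0,0],
)

```text
t: 11.6
tcp_pos: [0.4758, 0.0102, 0.1039]
eef_rot: [0.993, 0.114, 0.001, 0.002]
wrist_force: [-2.5, -3.0, 19.0]
gripper_width: 0.274
```

>>> move_arm(
  motion=[0,-0.34,-0.09,-3,0,0,0,-0.34,-0.09,-3,0,0,0,0,0,0,0,0],
)

```text
t: 11.9
tcp_pos: [0.4748, 0.0152, 0.1053]
eef_rot: [0.992, 0.115, 0.007, 0.056]
wrist_force: [0.3, -11.1, 7.8]
gripper_width: 0.275
```

```bash
python3 st.py;  python3 - <<'E'
from h import *
im,d=get_image("scene"); cv2.imwrite("pics/s4.png",cv2.resize(im[170:330,230:430],None,fx=4,fy=3.75))
E
```

```text
11.9 [-44.70174862   4.73727744 105.28653769] [ -2.26476964 -10.91543892   7.83238856] [-2.7793663   0.42310568 -0.02967032] [-6.43117875  0.10968249 -0.18158822]
```

View pics/s4.png

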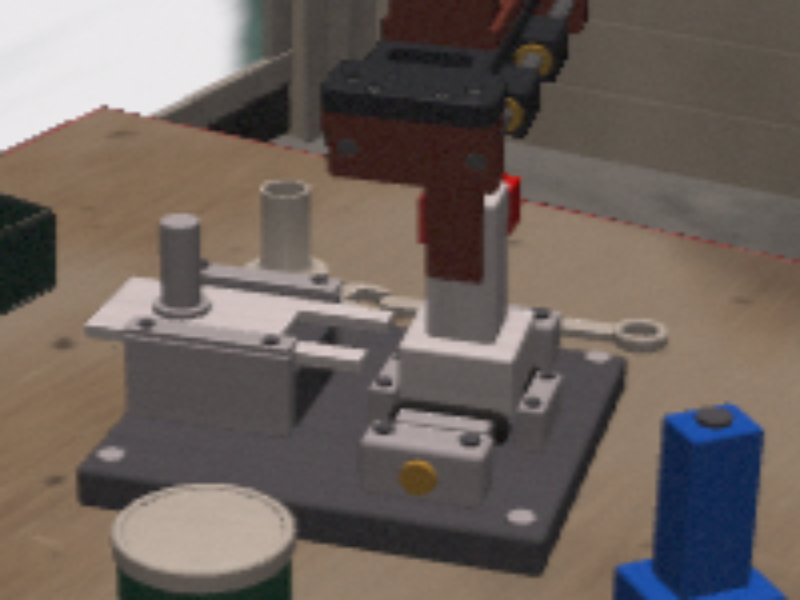

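>>> move_arm(
  motion=[0,0.18,-0.15,2,0,0,0,0.18,-0.15,2,0,0,0,0.19,-0.15,2.4,0,0,0,0,-0.2,0,0,0,0,0,-0.2,0,0,0,0,0,0,0,0,0],
)

```text
t: 12.55
tcp_pos: [0.4742, 0.0118, 0.1124]
eef_rot: [0.994, 0.114, -0.001, -0.003]
wrist_force: [0.5, -0.0, -4.6]
gripper_width: 0.265
```

```bash
python3 st.py
```

```text
12.55 [-46.04724697   1.6256802  112.35426322] [ 0.49929023 -0.15863533 -4.6116586 ] [ 0.04639566 -0.03551905  0.00251876] [ 0.38137083 -0.05892468  0.04621604]
```

>>> move_arm(
  motion=[0,0,-0.3,0,0,0,0.05,0.1,-0.3,0,0,0,0.05,0.1,-0.4,-0.4,0,0,0,0,-0.2,0,0,0,0,0,0,0,0,0,0,0,0,0,0,0],
)

```text
t: 13.15
tcp_pos: [0.4765, 0.0096, 0.1245]
eef_rot: [0.994, 0.114, 0.0, -0.0]
wrist_force: [-0.1, 0.5, -4.3]
gripper_width: 0.268
```

```bash
python3 st.py;  python3 - <<'E'
from h import *
im,d=get_image("scene"); cv2.imwrite("pics/s5.png",cv2.resize(im[170:330,230:430],None,fx=4,fy=3.75))
W=cloud("scene",d,calibration("scene")); L=RF.inv().apply((W-CEN).reshape(-1,3)).reshape(W.shape)*1000
# block's +y face of the foot: look at pixels
q=(abs(L[...,0]+45)<24)&(L[...,1]>10)&(L[...,1]<40)&(L[...,2]>49)&(L[...,2]<100)
p=L[q]; print(q.sum(),p.min(0),p.max(0))
for lo in range(30,100,5):
    k=p[(p[:,2]>=lo)&(p[:,2]<lo+5)]; 
    if len(k): print(lo,len(k),np.median(k,0).round(1),k.min(0).round(1),k.max(0).round(1))
for n in ["fixture","tin"]: print(n,[(r['score'],r['xy']) for r in spot_point("scene",n)[:1]])
print([(r['score'],r['bbox']) for r in find_in("scene","tin")[:1]])
im,d=get_image("top"); cv2.imwrite("pics/t5.png",cv2.resize(im[190:320,230:420],None,fx=4,fy=4))
W=cloud("top",d,calibration("top")); L=RF.inv().apply((W-CEN).reshape(-1,3)).reshape(W.shape)*1000
im,d=get_image("wrist"); cv2.imwrite("pics/w5.png",im)
E
```

```text
13.15 [-44.34690246  -1.08147784 124.47347005] [ 0.02379551  0.51976029 -4.30702919] [ 0.03731459  0.0134205  -0.01698117] [0.00393066 0.00714862 0.05716043]
547 [-68.84121381  10.03850407  58.52051181] [-21.87177204  23.74677924  99.95463065]
55 11 [-40.1  18.8  59.3] [-68.8  17.   58.5] [-25.8  19.6  60. ]
60 70 [-47.4  20.   62.8] [-68.6  16.2  60.1] [-22.5  23.1  65. ]
65 73 [-47.   20.6  67.9] [-68.8  16.9  65. ] [-22.3  22.9  69.9]
70 70 [-44.2  20.4  72.3] [-68.4  17.   70.1] [-22.7  23.3  74.9]
75 85 [-46.6  20.1  77.6] [-68.7  16.2  75. ] [-22.5  22.9  80. ]
80 68 [-44.9  20.2  82.8] [-68.6  16.5  80. ] [-22.1  23.6  85. ]
85 125 [-44.9  18.3  87.9] [-68.2  10.1  85. ] [-21.9  23.7  89.9]
90 21 [-42.1  11.1  92.9] [-59.3  10.   90.8] [-31.5  12.9  94.9]
95 24 [-46.5  11.3  97.1] [-57.9  10.2  95.5] [-33.9  13.4 100. ]
fixture [(0.77, [319.6, 290.6])]
tin [(0.77, [284.4, 339.4])]
[(0.67, [259.3, 300.1, 46.2, 48.7])]
```

View pics/s5.png

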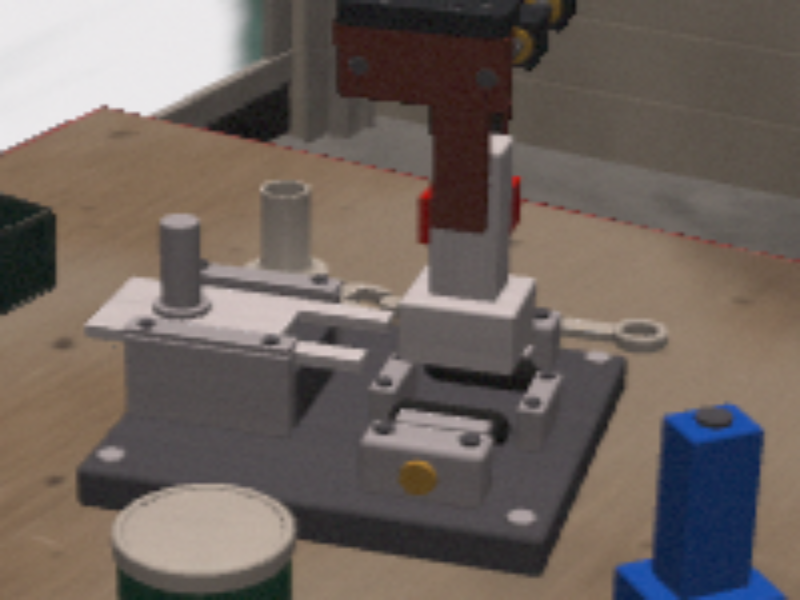

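View pics/t5.png

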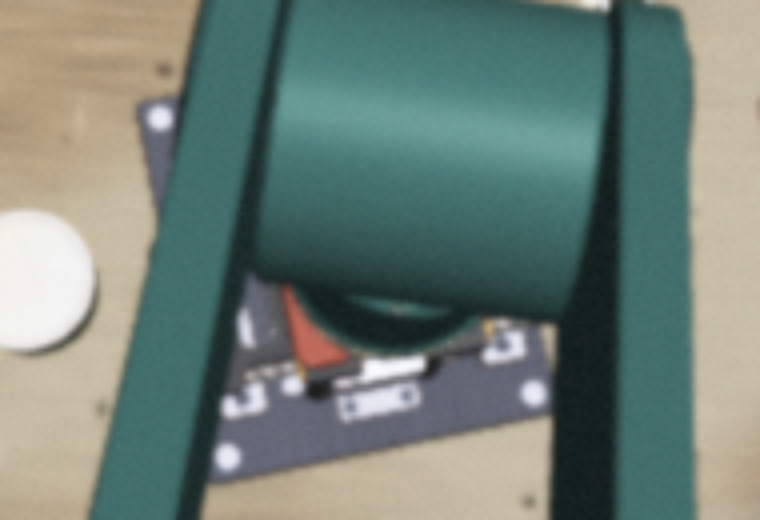

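View pics/w5.png

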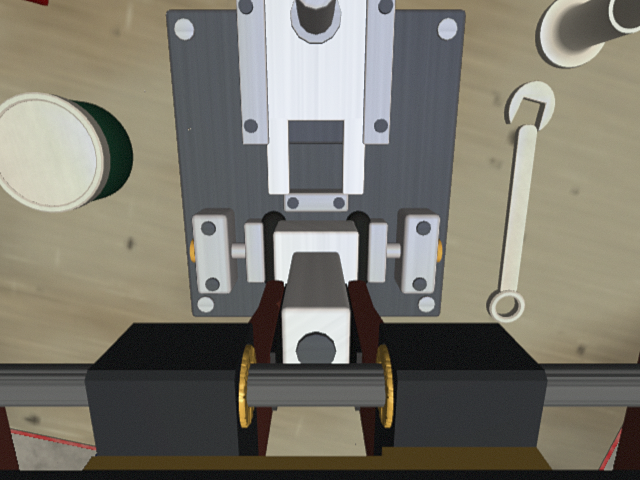

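In the scene view the block hangs upright with its foot at about (465,330), and the wrist view shows it centred between the jaws. The plate corner dots in the top crop are at (227,457) and (533,391), the same as in the first picture. The foot's underside is about 58 mm up, against 47 mm for the tallest housing. I let it settle and hand in.

>>> move_arm(
  motion=[0,0,0,0,0,0,0,0,0,0,0,0,0,0,0,0,0,0],
)

```text
t: 13.75
tcp_pos: [0.4765, 0.0096, 0.1244]
eef_rot: [0.994, 0.114, -0.0, -0.0]
wrist_force: [-0.2, 0.1, -4.8]
gripper_width: 0.269
```

```bash
python3 st.py; python3 -c "
from station import *
print(hand_in())"
```

```text
13.75 [-44.35229543  -1.11941964 124.37731363] [-0.20713541  0.12995898 -4.84295468] [ 0.03559857 -0.02422273 -0.00377141] [ 0.00684317 -0.00286095  0.05502074]
the job is handed in; nothing more can be done
None
```

The job is handed in at 13.75 s: the block is free and still held upright over its nest, and the keeper is fully back. I pulled the keeper to its stop by its post. Then I pinched the block's neck and rocked it left, right, left, right, left by about 6° each way, easing it up until it came free.

**Last checks:**
- **Keeper:** measured travel is about 55 mm, with the fork clear of the block's shoulders.
- **Block:** it is upright to within about 0.1° by the tool. The foot is about 58 mm above the bench, roughly 11 mm above the tallest spring housing.
- **Position over the nest:** the block is off the nest centre by about 1–2 mm in y, which is within the cameras' accuracy.
- **Force:** the wrist reads about 4.8 N down, little more than the block's own weight. No reading passed 20 N, but I read the force only at the end of each move.
- **Fixture and surroundings:** the two fixture plate corners I compared are at the same pixels as at the start. The tin is within about 3 pixels of its first position. I checked the spanner and ferrule by eye only, and they look untouched.

One plate fit midway gave a heading about 1.7° off the first. The arm was hiding part of the plate then, so I put it down to that; the final corner check agrees.

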